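Open the dial lock of the sample box and show the shackle

ROBOT

A 7-joint arm with a two-finger parallel gripper is mounted at the origin on a cart in front of the work surface, level with it; the furniture and walls round the work are solid. World frame = base frame: x ahead of the robot, y to its left, z up, the work surface at z = 0. Lengths are in m, angles in degrees, forces in N, time in s.
With the tool pointing down it reaches from about 0.425 to 0.875 m from the base axis. Payload 8.4 kg.
Tool frame: the origin (TCP) lies at the centre of the arm's flange, where the gripper is bolted on; the fingertips stand 173 mm ahead of it and the grasp point (between the pads) lies 155 mm ahead of it; z points along the fingers, y is the line along which they close (so a half turn about z gives the same grasp; the last joint's range is limited). The gripper opens to 85 mm and grips with 20 to 120 N. Pads are 22 mm wide; open, the fingers measure 114 mm over their backs; the gripper's body (76 mm by 85 mm) begins 54 mm behind the grasp point. The pads swing forward as they close: fully open they stand 13 mm farther back than shut.
Start: joints at [63.472, 19.091, 2.286, 83.961, -0.768, 76.965, -3.352], TCP at [0.231, -0.607, 0.405] pointing down, gripper open.
Joint ranges: [-147.57, 147.57], [-21.85, 119.76], [-74.77, 79.35], [14.55, 137.4], [-85.83, 265.84], [4.83, 119.75], [-152.11, 152.11]. Speed limits (degrees/s): [127.2, 127.2, 159.86, 159.86, 180, 180, 180].

INTERFACE

Orientations are given as [roll, pitch, yaw] about the fixed x, y, z axes, in that order (R = Rz(yaw) Ry(pitch) Rx(roll)).
In Python, from station import telemetry, grab_frame, calibration, sign_off gives the robot as it stands. The module is installed in compiled form; this text tells all that it offers.
- The arm moves only by the tool play_rows, never from a script. Its argument "increments" is a list of rows, each a list of 3 entries, a list of its own where there are three numbers: the shift along the tool's x, y, z in m, then the turn, a rotation vector about the tool's x, y, z in degrees, then the opening in per cent of the stroke, from 0 (shut) to 100 (fully open). A call has 1 to 20 rows; each row is the pose to reach, as a shift and turn from the pose commanded when the call began, along the tool's axes at that moment; what a row does not reach only later rows make up. A row lasts 1/10 s, in which the tool goes at most 50 mm and 8.59 degrees, less where a joint would pass 70% of its speed; a pose out of reach is approached as far as the arm can. A call with a gripper value outside its range is refused whole. The fingers move at their own pace and stop on an object; the grip force is fixed at half the most. Time passes only in rows, so rows that repeat a pose let the fingers close. It gives the time, the measured TCP pose, the force, the opening and the grip force at its end, in the units of the state.
- telemetry.get_obs(): the state, without advancing time (a new reading comes with each control period).
- grab_frame(name): name is "side" or "top" or "wrist"; returns the picture (420x560x3 uint8, red, green, blue); there is no depth.
- calibration(name): a dict with "vfov" (degrees; the focal length in pixels is half the picture's height over the tangent of half this angle, whatever the lens; pixels are square), "cx", "cy" (the principal point, pixels), "T" (4x4, takes a point from camera to world coordinates). Camera axes: x right, y down, z forward; pixel columns grow to the right and rows downward; lengths in m; the calibration is good to about 2 mm. The wrist camera is an equidistant fisheye: a pixel r from the principal point sees the ray r / f radians off the axis. A picture is of the moment at which its call begins: read the wrist's pose just before it. calibration takes no time and is no camera call; for the wrist camera it gives the pose at the moment of the call.
- sign_off(): hands the job in; it is judged then, once.
The state is a dict: "t": time; "joint_positions": joint angles; "joint_velocities": joint speeds; "effort": joint torques, N m; "tcp_pos": TCP position; "eef_rot": TCP orientation; "wrist_force": force on the tool from outside, world axes, zero at the start; "moment": the same for the moment, N m; "grip_width": opening from 0.0 (shut) to 1.0 (fully open); "grip_force": force on a finger pad.
Only numpy, scipy, OpenCV 4.12 (cv2) and the standard library are available. Lean on these libraries where they do the work, as an engineer would, in place of code of your own. Each camera call takes 0.05 s, during which the arm holds its last target. There are 200 camera calls.

TASK

Unlock the blue sample box: turn the black dial on the lock clockwise, feeling its clicks, until its white line clicks in at the red mark, and leave it there. Then pull the steel shackle straight up out of the lock, gently (if it is still caught, never tug with more than about 25 N), and hold it up still and upright with its crown 12 to 20 cm above where it sat, well clear of the lock. Finish while holding it: do not put it down or let go, and leave the bottles and the beaker standing where they are.

Things in the scene. Friction and masses are not known exactly. Their poses are not given: they have to be found in the camera images.
- lock_box: Fixed blue steel box, 108 x 184 x 60 mm; on its lid a grey lock housing, 100 x 152 mm, flat top 90 mm above the worktop. Origin: centre of its underside; z up, y along its length; turned up to 15 degrees. Dial axis at y = -36 mm, shackle at y = +28 mm; the red mark lies beside the dial on the -y side. A steel strap 18 mm wide runs along x under the shackle's crown, top at 93 mm.
- dial_turn (a joint): Dial angle, rad: 0 = white line at the red mark (gate open); positive = line anticlockwise of the mark seen from above. Stops at -0.35 and 1.75. Clicks every 0.419 rad, one click at 0; let go, it settles into the nearest click. Starts one to three clicks above 0; turns with about 0.1 N m. The shackle comes free only with the dial within about 0.1 of 0.
- dial_grip (a point): Point on the dial's upright axis where its knob is gripped, 130 mm above the worktop. The knob is a round fluted black cylinder, 34 mm diameter, from 112 to 142 mm above the worktop, white line on top; a 48 mm black skirt lies lower, at 92 to 96 mm. The nearest shackle leg begins 41 mm from the axis.
- shackle_grip (a point): Centre of the crown bar of the loose steel shackle, an upside-down U of 10 mm round bar, 46 mm wide, 67 mm tall, about 0.2 kg. 126 mm above the worktop when seated; bar's top 5 mm higher. The U lies in this frame's y-z plane (y as the box's y): grip it across x. Its legs stand 26 mm deep in holes with 2 mm play and come clear when lifted 30 mm.
- shackle: The same loose steel shackle; origin at the middle between the undersides of its two feet, 62 mm below the crown's bar centre; z up when upright.
- dial: The dial with its brass gate disc (76 mm diameter, hidden inside the lock). The disc's rim lies over a pin on the shackle's foot and blocks it, except where the gap in its rim (the gate) meets the pin. Origin on the dial's axis, 64 mm above the worktop; z up; its -y axis points along the white line.
- wash_bottle_mid (a point): Half-way up the loose white wash bottle with red top, 99 x 68 x 199 mm, a bystander to the left.
- amber_bottle_mid (a point): Half-way up the loose bottle of amber liquid with white cap, 68 mm across, 208 mm tall, a bystander to the right.
- beaker_mid (a point): Half-way up the loose small clear beaker, 53 mm across, 65 mm tall, a bystander to the right.
- clamp_stand: Fixed laboratory stand, an obstacle left of and behind the lock. Origin: centre of its foot plate's underside (105 x 200 mm). A 720 mm rod rises 60 mm to the robot's right of it; a clamp at 440 to 530 mm height reaches 110 mm from the origin towards the robot: swing past with the arm folded back. Left of it stands a big grey bath, 0.3 m tall, its front 50 mm nearer the robot than this origin.

How it is judged (in metres and radians):
On the way, in this order (a step that is already met when the one before it is completed fails the run):
1. the dial's white line is at the red mark, with the shackle still seated (value of joint dial_turn between -0.1 and 0.1 rad and z of shackle_grip in the frame of lock_box below 0.131 m), for 0.2 s.
2. the shackle is drawn up through the open gate (z of shackle_grip in the frame of lock_box above 0.145 m and contact force between the fingers and shackle above 0.5 N), for 0.1 s.
At the end, for the whole second after the job is handed in: The fingers hold the shackle still (under 0.03 m/s), its crown 100 to 224 mm above its seated height, upright within 20 degrees, not touching the lock or box; the dial stands at the red mark within 0.15 rad (z of shackle_grip in the frame of lock_box between 0.226 and 0.35 m and angle between shackle's own z axis and vertical below 0.35 rad and contact force between the fingers and shackle above 0.5 N and contact force between shackle and lock_box below 0.05 N and linear speed of shackle below 0.03 m/s and value of joint dial_turn between -0.15 and 0.15 rad); the arm keeps its last pose, push and grip.
It fails at once if the shackle is forced against the closed gate with more than 25 N (contact force between shackle and dial above 25 N).
It fails at once if a bystander is moved by more than 30 mm (distance of any of wash_bottle_mid, amber_bottle_mid, beaker_mid from where it was at the start of the episode above 0.03 m).
It also fails if it takes over 46 s, if anything falls off the work surface, if the arm or the gripper's body presses on something with over 40 N, if the wrist force passes 120 N, or if a joint passes its speed limit or range.

## Working session

There is one attempt and no reset: what is moved stays moved. The work goes in short steps, Python scripts to look and compute and a tool call to move; the robot and the scene stay as the last step left them, time stands still between calls to the robot, and variables do not carry over. Pictures are saved under pics/ and viewed, at most 10 in all, crops included, and the job is handed in when it is done.

Besides the shell and the picture viewer there is one more tool, called as a command line: name --argument value ..., lists and objects as JSON in quotes. play_rows: Moves the arm, as the interface text tells. Its arguments: {"type":"object","properties":{"increments":{"type":"array","items":{"type":"array"}}},"required":["increments"]}

```bash
mkdir -p pics
python3 - <<'E'
from station import *
import cv2,numpy as np
o=telemetry.get_obs();print({k:np.round(v,3).tolist() for k,v in o.items()})
a=[]
for n in("top","side"):
    f=grab_frame(n);c=calibration(n);print(n,c["vfov"],c["cx"],c["cy"],np.round(c["T"],3).tolist())
    cv2.imwrite(f"pics/{n}0.png",f[:,:,::-1])
E
```

```text
{'t': 0.0, 'joint_positions': [63.471, 19.131, 2.284, 84.012, -0.767, 76.964, -3.352], 'joint_velocities': [-0.02, -0.034, 0.033, -0.039, -0.0, -0.025, 0.043], 'effort': [-0.0, -65.856, 1.365, -40.557, 0.017, 0.013, -0.0], 'tcp_pos': [0.231, -0.607, 0.404], 'eef_rot': [-179.908, 0.006, 20.845], 'wrist_force': [0.119, 1.186, 0.741], 'moment': [0.002, 0.048, 0.002], 'grip_force': 0.0, 'grip_width': 1.001}
top 43.7363620841853 284.0840440485263 206.83316711257007 [[-0.029, -0.99, 0.142, 0.291], [-1.0, 0.028, -0.005, -0.179], [0.001, -0.142, -0.99, 1.432], [0.0, 0.0, 0.0, 1.0]]
side 46.13902039540563 273.3681750746154 212.3793049290673 [[-0.921, -0.263, 0.286, 0.043], [-0.388, 0.609, -0.691, 0.983], [0.007, -0.748, -0.664, 1.208], [0.0, 0.0, 0.0, 1.0]]
```

View pics/top0.png

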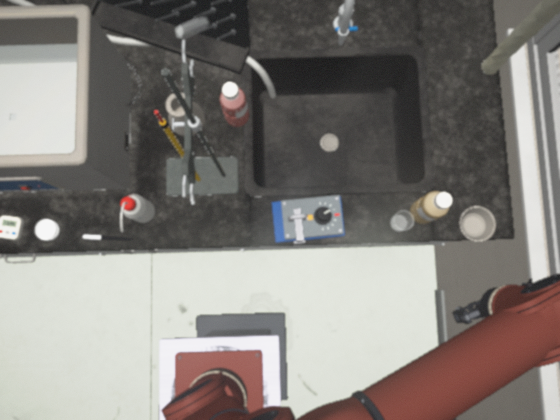

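View pics/side0.png

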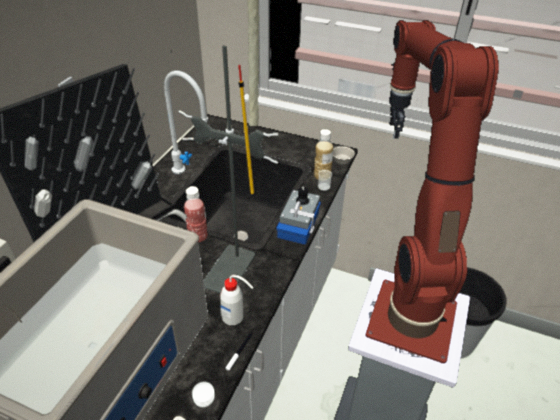

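The top view shows the lock around (308,218), with the dial at about (322,215), the red mark at (337,213) and the shackle at (298,222). The amber bottle and beaker are at the right (430,208). I'll crop in and cast rays.

```bash
cat > h.py <<'E'
import numpy as np,cv2
from station import *
from scipy.spatial.transform import Rotation as R
def ray(n,u,v,c=None):
    c=c or calibration(n);T=np.array(c["T"]);f=210/np.tan(np.radians(c["vfov"]/2))
    x,y=(u-c["cx"])/f,(v-c["cy"])/f
    if n=="wrist":
        r=np.hypot(x,y);s=np.sinc(r/np.pi);d=np.array([x*s,y*s,np.cos(r)])
    else: d=np.array([x,y,1.])
    return T[:3,3],T[:3,:3]@d
def onz(n,u,v,z,c=None):
    p,d=ray(n,u,v,c);return p+d*(z-p[2])/d[2]
E
python3 - <<'E'
from h import *
f=cv2.imread("pics/top0.png")
cv2.imwrite("pics/c1.png",cv2.resize(f[185:250,260:360],None,fx=8,fy=8,interpolation=cv2.INTER_CUBIC)[:600])
for n,u,v,z in(("dial",322,215,.142),("mark",337,213,.09),("shackle",298,222,.13),("beaker",402,221,.06),("amber",442,200,.2)):print(n,onz("top",u,v,z).round(3))
E
```

```text
dial [ 0.452 -0.279  0.142]
mark [ 0.463 -0.322  0.09 ]
shackle [ 0.438 -0.219  0.13 ]
beaker [ 0.44  -0.496  0.06 ]
amber [ 0.473 -0.562  0.2  ]
```

View pics/c1.png

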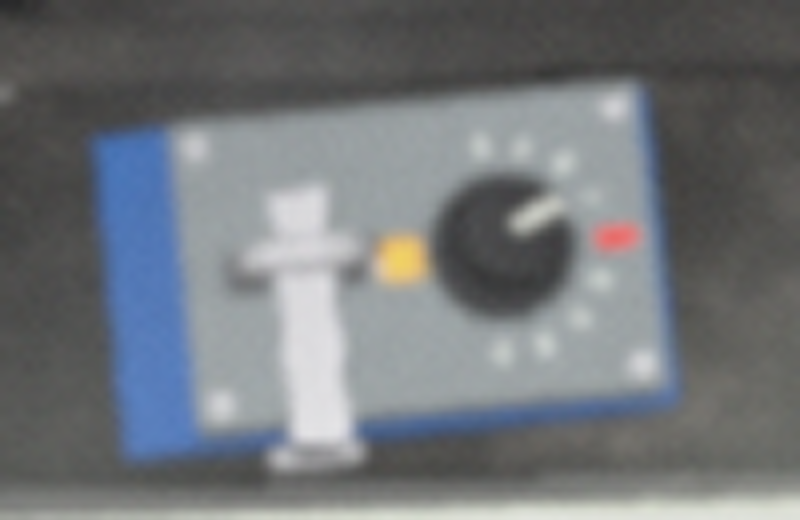

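The lines show the box yawed about +6°, and the white line about one click (24°) anticlockwise of the mark. I'll hover over the dial with the jaws across box x.

```bash
cat >> h.py <<'E'
def go(p,yaw,o=None):
    "shift (tool axes) and rotvec deg from the present pose to TCP p, pointing down at yaw"
    o=o or telemetry.get_obs();A=R.from_euler("xyz",o["eef_rot"],degrees=True);B=R.from_euler("xyz",[180,0,yaw],degrees=True)
    print("shift",A.inv().apply(np.array(p)-o["tcp_pos"]).round(4),"turn",(A.inv()*B).as_rotvec(degrees=True).round(2))
E
python3 - <<'E'
from h import *
d=onz("top",260+506/8,185+232/8,.142);print(d)
print("s",onz("top",260+303/8,185+245/8,.131))
go([d[0],d[1],.40],106)
E
```

```text
[ 0.45449279 -0.28234796  0.142     ]
s [ 0.45360726 -0.21950942  0.131     ]
shift [ 0.3243 -0.2243  0.0042] turn [-7.000e-02 -6.000e-02 -8.516e+01]
```

play_rows --increments '[[[0.324,-0.224,0.004],[0,0,-85],100],[[0.324,-0.224,0.004],[0,0,-85],100],[[0.324,-0.224,0.004],[0,0,-85],100],[[0.324,-0.224,0.004],[0,0,-85],100],[[0.324,-0.224,0.004],[0,0,-85],100],[[0.324,-0.224,0.004],[0,0,-85],100],[[0.324,-0.224,0.004],[0,0,-85],100],[[0.324,-0.224,0.004],[0,0,-85],100],[[0.324,-0.224,0.004],[0,0,-85],100],[[0.324,-0.224,0.004],[0,0,-85],100],[[0.324,-0.224,0.004],[0,0,-85],100],[[0.324,-0.224,0.004],[0,0,-85],100],[[0.324,-0.224,0.004],[0,0,-85],100],[[0.324,-0.224,0.004],[0,0,-85],100],[[0.324,-0.224,0.004],[0,0,-85],100],[[0.324,-0.224,0.004],[0,0,-85],100]]'

```text
t: 1.7
tcp_pos: [0.4543, -0.2829, 0.4007]
eef_rot: [180.0, -0.0, 105.8]
wrist_force: [-0.3, -0.4, 0.1]
grip_width: 0.997
grip_force: 0.0
```

Run:
```python
from h import *
import json
c=calibration("wrist");f=grab_frame("wrist");cv2.imwrite("pics/w1.png",f[:,:,::-1])
c["T"]=np.array(c["T"]).tolist();json.dump(c,open("w1.json","w"))
o=telemetry.get_obs();print(o["t"],o["tcp_pos"],o["eef_rot"],np.round(o["joint_positions"],1))
```

```text
1.75 [ 0.45433285 -0.2828877   0.40071154] [ 1.79999048e+02 -2.83427235e-03  1.05806451e+02] [ 45.7   7.1 -20.1  99.4   2.5  73.9  40.8]
```

View pics/w1.png

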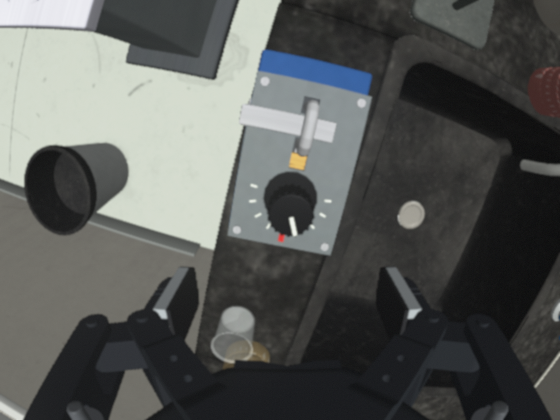

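The wrist view shows the knob top near (292,216), with its white line just anticlockwise of the red mark at (281,238). The crown bar runs from (311,100) to (307,150). I'll take a crop for the exact centres.

Run:
```python
from h import *
f=cv2.imread("pics/w1.png")
cv2.imwrite("pics/c2.png",cv2.resize(f[85:255,230:350],None,fx=3.5,fy=3.5,interpolation=cv2.INTER_CUBIC))
```

```text
(no output)
```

View pics/c2.png

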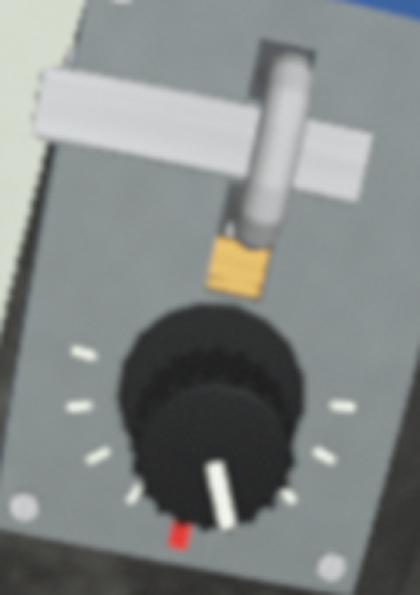

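Run:
```python
from h import *
import json
c=json.load(open("w1.json"))
P=lambda u,v,z:onz("wrist",230+u/3.5,85+v/3.5,z,c)
d=P(214,453,.142);print("dial",d)
a=P(293,62,.131);b=P(262,225,.131);print("crown",P(278,143,.131),(a+b)/2)
y=lambda v:np.degrees(np.arctan2(-v[0],v[1]))
print("yaw crown",y(a-b),"screws",y(P(24,507,.09)-P(332,567,.09))-90, y(P(332,567,.09)-P(24,507,.09))-90)
print("dial->crown",y((a+b)/2-d), np.linalg.norm((a+b)/2-d))
print("line",y(P(214,463,.142)-P(228,527,.142)),"mark",y(d-P(180,535,.09)))
go([d[0],d[1],.285],107)
```

```text
dial [ 0.45682241 -0.2802019   0.142     ]
crown [ 0.45208607 -0.21458856  0.131     ] [ 0.45202981 -0.21477799  0.131     ]
yaw crown 5.680437018139356 screws 3.8473519197120964 -176.15264808028792
dial->crown 4.189690332760575 0.06651508774060597
line 27.666500277120715 mark 4.39046728386567
shift [0.0019 0.0031 0.1157] turn [ 0.   -0.   -1.19]
```

Dial is at (0.456,-0.280), box yaw ≈ 4.5°, one click to turn. Descending and gripping.

play_rows --increments '[[[0.002,0.003,0.04],[0,0,-1.2],100],[[0.002,0.003,0.08],[0,0,-1.2],100],[[0.002,0.003,0.1],[0,0,-1.2],100],[[0.002,0.003,0.115],[0,0,-1.2],100],[[0.002,0.003,0.115],[0,0,-1.2],100],[[0.002,0.003,0.115],[0,0,-1.2],30],[[0.002,0.003,0.115],[0,0,-1.2],0],[[0.002,0.003,0.115],[0,0,-1.2],0],[[0.002,0.003,0.115],[0,0,-1.2],0],[[0.002,0.003,0.115],[0,0,-1.2],0],[[0.002,0.003,0.115],[0,0,-1.2],0]]'

```text
t: 2.85
tcp_pos: [0.4565, -0.2804, 0.287]
eef_rot: [-180.0, 0.1, 107.0]
wrist_force: [-4.9, 0.7, 8.5]
grip_width: 0.377
grip_force: 58.9
```

play_rows --increments '[[[0,0,0],[0,0,4],0],[[0,0,0],[0,0,8],0],[[0,0,0],[0,0,12],0],[[0,0,0],[0,0,16],0],[[0,0,0],[0,0,20],0],[[0,0,0],[0,0,24],0],[[0,0,0],[0,0,24],0],[[0,0,0],[0,0,24],0],[[0,0,0],[0,0,24],0]]'

```text
t: 3.75
tcp_pos: [0.457, -0.2803, 0.287]
eef_rot: [179.9, 0.1, 83.0]
wrist_force: [-1.3, 0.5, 5.3]
grip_width: 0.379
grip_force: 59.0
```

Run:
```python
from h import *
o=telemetry.get_obs();print(o["wrist_force"],o["moment"],o["eef_rot"],o["grip_width"])
```

```text
[-1.26271846  0.50576406  5.34791384] [ 0.00741347  0.31872606 -0.07690922] [1.79909548e+02 6.00948599e-02 8.30326133e+01] 0.3790309278247402
```

play_rows --increments '[[[0,0,0],[0,0,24],60],[[0,0,0],[0,0,24],100],[[0,0,0],[0,0,24],100],[[0,0,0],[0,0,24],100],[[0,0,-0.03],[0,0,24],100],[[0,0,-0.07],[0,0,24],100],[[0,0,-0.115],[0,0,24],100],[[0,0,-0.115],[0,0,24],100],[[0,0,-0.115],[0,0,24],100]]'

```text
t: 4.65
tcp_pos: [0.4569, -0.2801, 0.402]
eef_rot: [179.8, 0.0, 59.2]
wrist_force: [0.0, 0.6, -0.2]
grip_width: 0.999
grip_force: 0.0
```

Run:
```python
from h import *
import json
o=telemetry.get_obs();print(o["t"],o["tcp_pos"],o["eef_rot"])
c=calibration("wrist");f=grab_frame("wrist")[:,:,::-1];cv2.imwrite("pics/w2.png",f)
c["T"]=np.array(c["T"]).tolist();json.dump(c,open("w2.json","w"))
cv2.imwrite("pics/c3.png",cv2.resize(f[85:255,220:370],None,fx=3.5,fy=3.5,interpolation=cv2.INTER_CUBIC))
```

```text
4.65 [ 0.45689619 -0.2801184   0.40200283] [1.79837958e+02 9.43889514e-03 5.92158957e+01]
```

View pics/c3.png

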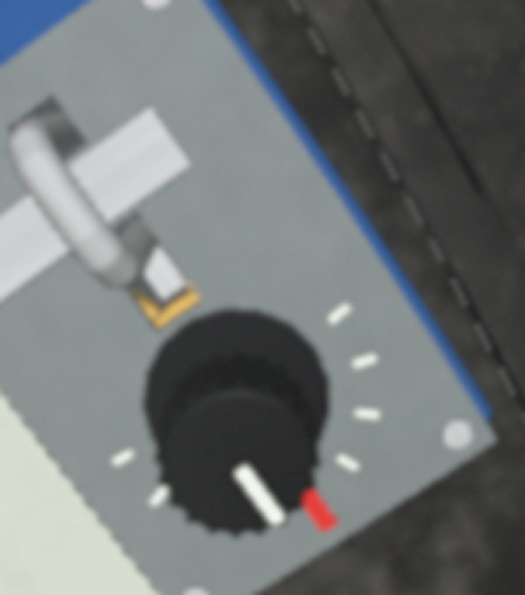

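I repeated the 24° turn relative to the new pose by mistake while the fingers were opening, so I need to check the line's angle.

Run:
```python
from h import *
import json
c=json.load(open("w2.json"))
P=lambda u,v,z:onz("wrist",220+u/3.5,85+v/3.5,z,c)
y=lambda v:np.degrees(np.arctan2(-v[0],v[1]))
d=P(240,457,.142);print("dial",d,"line",y(P(242,468,.142)-P(276,520,.142)),y(d-P(276,520,.142)),"mark",y(d-P(320,511,.09)))
a=P(30,142,.131);b=P(120,272,.131);print("crown",(a+b)/2,y(a-b),y((a+b)/2-d))
m=(a+b)/2
print("dist",np.linalg.norm(m-d));go([m[0],m[1],.40],94.5)
```

```text
dial [ 0.45796128 -0.28052763  0.142     ] line 0.8583633053415195 -2.405470200141052 mark 2.2663723246779637
crown [ 0.45466907 -0.21768864  0.131     ] 2.527014155711251 2.999053693090221
dist 0.06387940084415668
shift [ 0.0526 -0.0335  0.0006] turn [ 1.000e-02  1.000e-02 -3.532e+01]
```

The line sits at the mark (0.9° against a box yaw of about 3°; the next click would be 24° off), so no harm done. Moving over the shackle and down to grip.

play_rows --increments '[[[0.053,-0.033,0],[0,0,-8],100],[[0.053,-0.033,0],[0,0,-16],100],[[0.053,-0.033,0],[0,0,-24],100],[[0.053,-0.033,0],[0,0,-32],100],[[0.053,-0.033,0],[0,0,-35],100],[[0.053,-0.033,0.04],[0,0,-35],100],[[0.053,-0.033,0.08],[0,0,-35],100],[[0.053,-0.033,0.105],[0,0,-35],100],[[0.053,-0.033,0.119],[0,0,-35],100],[[0.053,-0.033,0.119],[0,0,-35],100],[[0.053,-0.033,0.119],[0,0,-35],50],[[0.053,-0.033,0.119],[0,0,-35],20],[[0.053,-0.033,0.119],[0,0,-35],0],[[0.053,-0.033,0.119],[0,0,-35],0],[[0.053,-0.033,0.119],[0,0,-35],0],[[0.053,-0.033,0.119],[0,0,-35],0],[[0.053,-0.033,0.119],[0,0,-35],0]]'

```text
t: 6.4
tcp_pos: [0.4558, -0.2177, 0.2822]
eef_rot: [180.0, 0.0, 94.0]
wrist_force: [-0.9, 0.5, 5.9]
grip_width: 0.096
grip_force: 58.7
```

play_rows --increments '[[[0,0,-0.001],[0,0,0],0],[[0,0,-0.002],[0,0,0],0],[[0,0,-0.003],[0,0,0],0],[[0,0,-0.004],[0,0,0],0],[[0,0,-0.004],[0,0,0],0]]'

```text
t: 6.9
tcp_pos: [0.4557, -0.2177, 0.2857]
eef_rot: [-180.0, -0.0, 94.0]
wrist_force: [0.4, 0.1, -3.0]
grip_width: 0.09
grip_force: 58.3
```

play_rows --increments '[[[0,0,-0.001],[0,0,0],0],[[0,0,-0.002],[0,0,0],0],[[0,0,-0.003],[0,0,0],0],[[0,0,-0.004],[0,0,0],0],[[0,0,-0.005],[0,0,0],0]]'

```text
t: 7.4
tcp_pos: [0.4557, -0.2176, 0.2908]
eef_rot: [180.0, -0.0, 94.0]
wrist_force: [0.1, -0.2, -3.1]
grip_width: 0.094
grip_force: 58.3
```

play_rows --increments '[[[0,0,-0.0015],[0,0,0],0],[[0,0,-0.003],[0,0,0],0],[[0,0,-0.0045],[0,0,0],0],[[0,0,-0.006],[0,0,0],0],[[0,0,-0.0075],[0,0,0],0],[[0,0,-0.009],[0,0,0],0]]'

```text
t: 8.0
tcp_pos: [0.4557, -0.2176, 0.2998]
eef_rot: [180.0, -0.0, 94.0]
wrist_force: [0.2, 0.6, -3.1]
grip_width: 0.099
grip_force: 58.3
```

Free so far (lifted 18 mm, only its weight felt). Raising to about 155 mm in total.

play_rows --increments '[[[0,0,-0.004],[0,0,0],0],[[0,0,-0.008],[0,0,0],0],[[0,0,-0.012],[0,0,0],0],[[0,0,-0.018],[0,0,0],0],[[0,0,-0.028],[0,0,0],0],[[0,0,-0.04],[0,0,0],0],[[0,0,-0.055],[0,0,0],0],[[0,0,-0.07],[0,0,0],0],[[0,0,-0.085],[0,0,0],0],[[0,0,-0.1],[0,0,0],0],[[0,0,-0.115],[0,0,0],0],[[0,0,-0.13],[0,0,0],0],[[0,0,-0.138],[0,0,0],0],[[0,0,-0.138],[0,0,0],0],[[0,0,-0.138],[0,0,0],0],[[0,0,-0.138],[0,0,0],0],[[0,0,-0.138],[0,0,0],0],[[0,0,-0.138],[0,0,0],0]]'

```text
t: 9.8
tcp_pos: [0.4556, -0.2176, 0.4372]
eef_rot: [-180.0, -0.0, 94.0]
wrist_force: [1.0, -0.2, -2.6]
grip_width: 0.092
grip_force: 58.4
```

Run:
```python
from h import *
a=grab_frame("side")[:,:,::-1];b=grab_frame("wrist")[:,:,::-1]
a=cv2.resize(a[140:260,240:360],(480,480),interpolation=cv2.INTER_CUBIC)
cv2.imwrite("pics/f1.png",np.hstack([a[:420],b])[:, 160:960])
o=telemetry.get_obs();print(o["wrist_force"],o["grip_force"],o["grip_width"])
```

```text
[ 0.92557638  0.18586264 -1.82334531] 58.412478072568774 0.08927806319856743
```

View pics/f1.png

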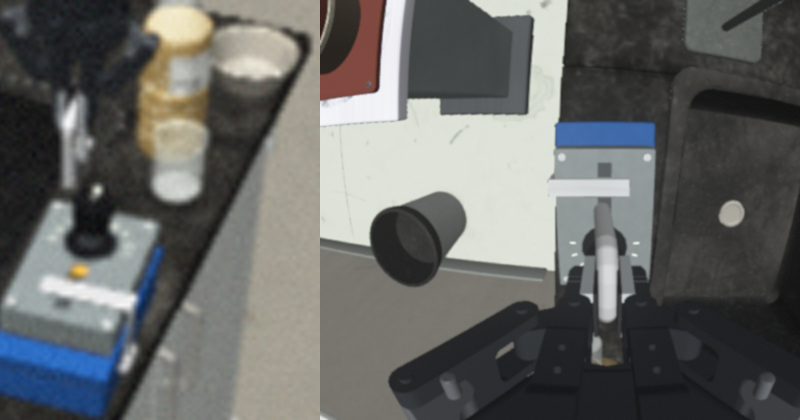

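The side view (left half) shows the shackle held upright at (70,140), clear of the lock; the wrist view shows it between the fingers near (605,265), with the empty holes below. The force reading is only its weight, so I'm handing in.

```bash
python3 -c "
from station import *
print(sign_off())"
```

```text
the job is handed in; nothing more can be done
None
```

I turned the dial one click clockwise to the red mark, drew the shackle out with only about 3 N felt at the wrist, and handed the job in with it held upright about 155 mm above its seat; the hand-in returned no verdict.

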